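# Start the vacuum pump from its control box

### The job

Start the vacuum pump from its control box, pressing with closed fingers: first switch on the rocker by pressing its raised far end fully down, then push the square vent plunger fully down so that it stays, and only then press the flat round start button fully in and let it go. Do not press the mushroom-shaped stop button, and leave the jar, tape roll, cup and screwdriver where they are.

Things in the scene. Friction and masses are not known exactly. Their poses are not given: they have to be found in the camera images.
- console: Grey metal control box fixed to the bench, 170 mm deep (x) by 480 mm wide (y), flat top 50 mm above the bench. Origin on the bench under the middle of the row of controls; x points away from the robot within 0.35 rad. Four fixed grey blocks, 86 (x) x 66 (y) x 12 mm, stand on it in a row along y, 90 mm apart, in varying order. Towards +y a fixed round gauge, 60 mm across, 12 mm high.
- rocker_press (a point): Where to press the rocker: on top of its raised far (console +x) end, 22 mm from the hinge line, moving with the paddle. The rocker is a flat white paddle, 64 mm (console x) by 34 mm, 8 mm thick, hinged along the console's y between two low black cheeks. Off, this point is about 37 mm above the box's top; switching on takes it about 10 mm down.
- rocker (a joint): Rocker angle, rad: 0 off (far end up, tilted 0.22), 0.44 fully on (far end down, tilted 0.22); starts at 0 to 0.06. About 3 N at rocker_press moves it; it stays where it is left; hard end stop.
- plunger_top (a point): Centre of the top of the vent plunger, a white square post 28 x 28 mm in a black 42 mm square collar whose top is 16 mm above the box's top. Fully up, the plunger's top is 38 mm above the box's top; fully down, 26 mm. It slides straight down with about 4 N of friction.
- plunger (a joint): How far the plunger has been pushed down, m: 0 fully up, 0.012 fully down (hard stop); starts at 0 to 0.003. It stays where it is left.
- start_top (a point): Centre of the top of the start button, a flat round white button 28 mm across in a round black collar 44 mm across whose top is 24 mm above the box's top. Released, its top is 34 mm above the box's top. It goes 6 mm straight down against a spring (about 1.5 N at first, 5 N fully in) and springs back when let go.
- start (a joint): How far the start button is pressed, m: 0 released, 0.006 fully in.
- stop_top (a point): Centre of the top of the stop button, a white mushroom head 42 mm across on a thin stem, its top 48 mm above the box's top. Not to be pressed.
- stop (a joint): How far the stop button is pressed, m: 0 released, 0.006 fully in.
- jar: White closed jar, 60 mm across and 75 mm high, standing on the bench to the console's +y side; origin at the centre of its underside.
- tape: Roll of yellow tape, 96 mm across with a 72 mm hole, 25 mm high, lying flat on the bench beyond the console; origin at the centre of its underside.
- cup: Clear cup, 72 mm across at the rim and 90 mm high, standing on the bench to the console's -y side; origin at the centre of its underside.
- driver: Screwdriver, 200 mm long with an orange handle 26 mm thick, lying on the bench between the robot and the console, roughly along the console's y; origin under its middle.

How it is judged:
By the outcome, as a careful person would: the job done as asked, in the order asked, and still so for the second after the job is handed in, with the robot touching nothing.
It also fails if it takes over 42 s, if anything falls off the work surface, if the arm or the gripper's body presses on something with over 40 N, if the wrist force passes 120 N, or if a joint passes its speed limit or range.

### The arm

A 7-joint arm with a two-finger parallel gripper is mounted at the origin on the work surface. World frame = base frame: x ahead of the robot, y to its left, z up, the work surface at z = 0. Lengths are in mm, angles in rad, forces in N, time in s.
With the tool pointing down it reaches from about 400 to 850 mm from the base axis. Payload 4.5 kg.
Tool frame: the origin (TCP) lies at the centre of the arm's flange, where the gripper is bolted on; the fingertips stand 166 mm ahead of it and the grasp point (between the pads) lies 147 mm ahead of it; y points along the fingers, x is the direction in which the jaws open and shut, and the axes are right-handed (so a half turn about y gives the same grasp; the last joint's range is limited). The gripper opens to 88 mm and grips with 3 to 60 N. Pads are 18 mm wide; open, the fingers measure 123 mm over their backs; the gripper's body (75 mm by 187 mm) begins 45 mm behind the grasp point.
Start: joints at [1.269, 0.689, -0.195, 1.565, 0.157, 0.902, -0.215], TCP at [205.976, -590.095, 404.743] pointing down, gripper open.
Joint ranges: [-3.01, 3.01], [-0.46, 2.08], [-1.47, 1.51], [0.13, 2.56], [-1, 4.14], [0.04, 2.09], [-2.66, 2.66]. Speed limits (rad/s): [2.57, 2.57, 3.14, 3.14, 3.14, 3.14, 3.14].

### API

Orientations are given as a unit quaternion [x, y, z, w].
In Python, from workcell import robot gives the robot as it stands. The module is installed in compiled form; this text tells all that it offers.
- The arm moves only by the tool move_arm, never from a script. Its argument "increments" is a list of rows, each a list of 3 entries, a list of its own where there are three numbers: the finger opening in cm, from 0 to 8.81, then the shift along the tool's x, y, z in cm, then the turn, a rotation vector about the tool's x, y, z in degrees. A call has 1 to 12 rows; each row is the pose to reach, as a shift and turn from the pose measured when the call began, along the tool's axes at that moment; what a row does not reach only later rows make up. A row lasts 1/12 s, in which the tool goes at most 41.7 mm and 7.16 degrees, less where a joint would pass 70% of its speed; a pose out of reach is approached as far as the arm can. A call with a gripper value outside its range is refused whole. The fingers move at their own pace and stop on an object; the grip force is fixed at half the most. Time passes only in rows, so rows that repeat a pose let the fingers close. It gives the time, the measured TCP pose, the force and the opening at its end, in the units of the state.
- robot.observe(): the state, without advancing time (a new reading comes with each control period).
- robot.camera(name): name is "scene" or "top" or "wrist"; returns the picture (420x560x3 uint8, red, green, blue); there is no depth.
- robot.get_calibration(name): a dict with "intrinsics" (3x3 intrinsics, pixels), "distortion" ([k1, k2, p1, p2, k3] as OpenCV has them; the pictures are not rectified), "world_to_cam" (4x4, takes a point from world to camera coordinates). Camera axes: x right, y down, z forward; pixel columns grow to the right and rows downward; lengths in mm; the calibration is good to about 2 mm. A picture is of the moment at which its call begins: read the wrist's pose just before it. get_calibration takes no time and is no camera call; for the wrist camera it gives the pose at the moment of the call.
- robot.finish_job(): hands the job in, once; it reports no verdict.
Trained networks look in the newest picture that a camera, given by its name, has taken for a name from the list of things; names that differ only in an ending like _2 or _b are one class to them, and where a whole thing is asked for, a point or a joint stands for the part that bears it (a point fixed in the world has none). Each returns a list of dicts, best first, with "confidence" (0 to 1); they miss things now and then, are a little off and sometimes report something else, mostly with a low value. They report only what shows in the picture. A call takes as long as a camera call.
- robot.search_frame(query, camera): "position" ([column, row] as shares, 0 to 1, of the picture: columns of its width, rows of its height, amid what is visible of it).
- robot.spot_point(query, camera): "position" ([column, row] as shares, 0 to 1, of the picture: columns of its width, rows of its height: a listed point, or the origin of a listed thing).
The state is a dict: "clock": time; "joint_pos": joint angles; "joint_velocities": joint speeds; "joint_torque": joint torques, N m; "position": TCP position; "tcp_rot": TCP orientation; "contact_force": force on the tool from outside, world axes, zero at the start; "torque": the same for the moment, N m; "grip_width": finger opening in mm.
Only numpy, scipy, OpenCV 4.12 (cv2) and the standard library are available. Lean on these libraries where they do the work, as an engineer would, in place of code of your own. Each camera call takes 0.05 s, during which the arm holds its last target. There are 200 camera calls.

## Working session

There is one attempt and no reset: what is moved stays moved. The work goes in short steps, Python scripts to look and compute and a tool call to move; the robot and the scene stay as the last step left them, time stands still between calls to the robot, and variables do not carry over. Pictures are saved under pics/ and viewed, about 8 in all and at most 12, crops included, and the job is handed in when it is done.

Besides the shell and the picture viewer there is one more tool, called after "Request:" by a JSON object that holds its "fn" and its "kwargs", one argument or row to a line. move_arm: Moves the arm, as the interface text tells. Its arguments: {"type":"object","properties":{"increments":{"type":"array","items":{"type":"array"}}},"required":["increments"]}

```bash
mkdir -p pics
cat > h.py <<'E'
import numpy as np, cv2, json
from workcell import robot
from scipy.spatial.transform import Rotation as R
def ray(cam,pos,cal=None):
    c=cal or robot.get_calibration(cam)
    K=np.array(c["intrinsics"]);d=np.array(c["distortion"]);T=np.array(c["world_to_cam"])
    p=np.array([[[pos[0]*560,pos[1]*420]]],float)
    n=cv2.undistortPoints(p,K,d)[0,0]
    Rm=T[:3,:3];o=-Rm.T@T[:3,3];return o,Rm.T@np.array([n[0],n[1],1])
def atz(cam,pos,z,cal=None):
    o,d=ray(cam,pos,cal);return o+d*(z-o[2])/d[2]
def save(cam,name):
    im=robot.camera(cam);cv2.imwrite(f"pics/{name}.png",im[:,:,::-1]);return im
Z=dict(rocker_press=87,plunger_top=87,start_top=84,stop_top=98,console=0,jar=0,tape=0,cup=0,driver=0)
E
python3 - <<'E'
from h import *
s=robot.observe();print(s["clock"],s["position"],s["tcp_rot"],s["contact_force"])
for cam in("top","scene"):
    save(cam,cam+"0")
    for q,z in Z.items():
        r=robot.spot_point(q,cam)[:2]
        print(cam,q,[(round(a["confidence"],2),np.round(np.array(a["position"])*[560,420]),np.round(atz(cam,a["position"],z)[:2])) for a in r])
a=cv2.imread("pics/top0.png");print(robot.observe()["clock"])
E
```

```text
0.0 [ 205.80035671 -589.79907227  403.92904736] [-0.57620739  0.40994296 -0.40885041  0.57686493] [-0.17055153  0.25496281 -0.19850054]
top rocker_press []
top plunger_top [(0.46, array([287., 251.]), array([504.,  74.]))]
top start_top [(0.64, array([248., 248.]), array([518., 169.]))]
top stop_top [(0.46, array([213., 240.]), array([538., 253.]))]
top console [(0.6, array([267., 260.]), array([495., 127.])), (0.3, array([381., 258.]), array([ 486., -174.]))]
top jar [(0.8, array([132., 239.]), array([568., 488.]))]
top tape [(0.67, array([244., 178.]), array([722., 182.]))]
top cup [(0.59, array([379., 257.]), array([ 487., -168.]))]
top driver [(0.63, array([275., 323.]), array([332., 113.])), (0.37, array([244., 175.]), array([730., 180.]))]
scene rocker_press [(0.63, array([259., 185.]), array([498.,  -6.]))]
scene plunger_top [(0.63, array([290., 194.]), array([504.,  89.]))]
scene start_top []
scene stop_top [(0.58, array([349., 211.]), array([530., 256.])), (0.45, array([294., 286.]), array([803., 199.]))]
scene console [(0.97, array([303., 221.]), array([509., 129.]))]
scene jar [(0.67, array([433., 275.]), array([581., 493.])), (0.62, array([289., 195.]), array([414.,  56.]))]
scene tape [(0.9, array([295., 287.]), array([735., 182.]))]
scene cup [(0.72, array([212., 192.]), array([ 481., -173.]))]
scene driver [(0.68, array([314., 186.]), array([345., 115.]))]
1.0
```

View pics/top0.png

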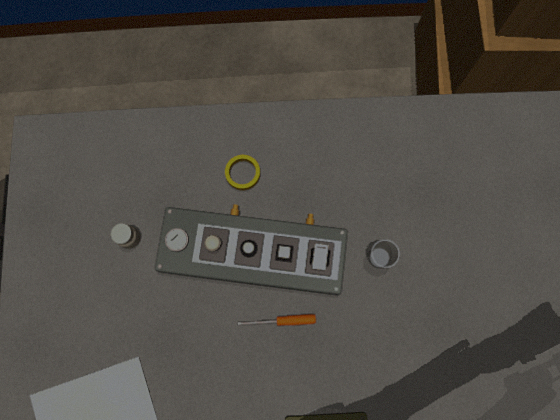

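View pics/scene0.png

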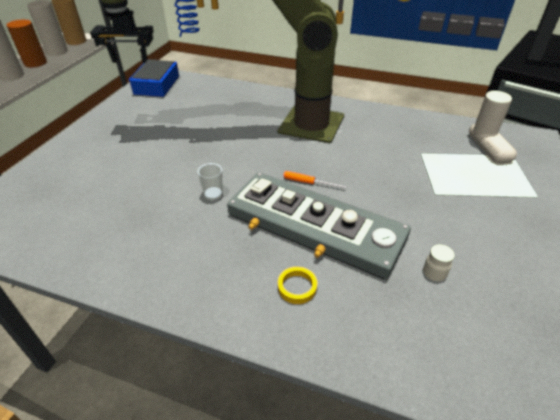

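The top view shows, from left to right, the gauge (177,239), stop (213,243), start (249,247), plunger (284,253) and rocker (320,257). The cup is at (383,255), the jar at (123,235), the tape at (242,172) and the screwdriver at (280,321). The scene view shows the same order. Next I'll work out a move to a viewpoint above the console.

```bash
cat >> h.py <<'E'
def plan(tip,yaw,sgn=1,tilt=0):
    "shift cm/turn deg from measured pose so the fingertip is at tip, jaws along console y, tool y down"
    s=robot.observe();q=R.from_quat(s["tcp_rot"])
    c,sn=np.cos(yaw),np.sin(yaw)
    cy=np.array([-sn,c,0])*sgn; d=np.array([0,0,-1.])
    G=R.from_matrix(np.c_[cy,d,np.cross(cy,d)])
    tcp=np.array(tip)-166*G.apply([0,1,0])
    return q.inv().apply(tcp-s["position"])/10, np.degrees((q.inv()*G).as_rotvec()), tcp
E
python3 - <<'E'
from h import *
s=robot.observe();print(np.round(R.from_quat(s["tcp_rot"]).as_matrix(),3))
T=robot.get_calibration("wrist")["world_to_cam"];T=np.array(T);o=-T[:3,:3].T@T[:3,3]
q=R.from_quat(s["tcp_rot"]);print("cam in tool",q.inv().apply(o-s["position"]),q.inv().apply(T[2,:3]),s["joint_pos"])
for sg in(1,-1):print([np.round(v,2) for v in plan([450,60,230],-0.153,sg)])
E
```

```text
[[ 0.329  0.     0.944]
 [-0.944 -0.     0.329]
 [ 0.    -1.     0.   ]]
cam in tool [-0.51588331 20.73348854 67.16360104] [-7.87741976e-05  9.64162380e-01 -2.65312833e-01] [ 1.26883409  0.68910387 -0.19460166  1.56530366  0.15726102  0.90251949
 -0.21510358]
[array([-53.34,   0.87,  44.46]), array([   0., -152.,    0.]), array([450.,  60., 396.])]
[array([-53.34,   0.87,  44.46]), array([-0., 28.,  0.]), array([450.,  60., 396.])]
```

Request:
{"fn": "move_arm", "kwargs": {
  "increments": [
    [0, [-4.4, 0.07, 3.7], [0, 2.3, 0]],
    [0, [-8.9, 0.15, 7.4], [0, 4.7, 0]],
    [0, [-13.3, 0.2, 11.1], [0, 7, 0]],
    [0, [-17.8, 0.3, 14.8], [0, 9.3, 0]],
    [0, [-22.2, 0.4, 18.5], [0, 11.7, 0]],
    [0, [-26.7, 0.4, 22.2], [0, 14, 0]],
    [0, [-31.1, 0.5, 25.9], [0, 16.3, 0]],
    [0, [-35.6, 0.6, 29.6], [0, 18.7, 0]],
    [0, [-40, 0.7, 33.3], [0, 21, 0]],
    [0, [-44.4, 0.7, 37], [0, 23.3, 0]],
    [0, [-48.9, 0.8, 40.8], [0, 25.7, 0]],
    [0, [-53.3, 0.9, 44.5], [0, 28, 0]]
  ]
}}

```text
clock: 2.0
position: [382.1, -120.1, 398.6]
tcp_rot: [0.46, -0.537, 0.538, -0.46]
contact_force: [1.2, -0.5, -0.5]
grip_width: 10.4
```

Run:
```python
from h import *
print([np.round(v,2) for v in plan([450,80,230],-0.153,-1)])
```

```text
[array([-20.82,   0.27,   3.62]), array([-0.06, -0.13,  0.  ]), array([450.,  80., 396.])]
```

Request:
{"fn": "move_arm", "kwargs": {
  "increments": [
    [0, [-3.5, 0, 0.6], [0, 0, 0]],
    [0, [-7, 0.1, 1.2], [0, 0, 0]],
    [0, [-10.5, 0.15, 1.8], [0, 0, 0]],
    [0, [-14, 0.2, 2.4], [0, 0, 0]],
    [0, [-17.5, 0.3, 3], [0, 0, 0]],
    [0, [-20.8, 0.3, 3.6], [0, 0, 0]],
    [0, [-20.8, 0.3, 3.6], [0, 0, 0]],
    [0, [-20.8, 0.3, 3.6], [0, 0, 0]]
  ]
}}

```text
clock: 2.67
position: [450.2, 82.0, 395.6]
tcp_rot: [0.46, -0.536, 0.536, -0.462]
contact_force: [0.1, -0.3, 0.3]
grip_width: 0.2
```

Run:
```python
from h import *
s=robot.observe();print(s["position"],s["grip_width"],s["contact_force"])
cal=robot.get_calibration("wrist");save("wrist","w1")
for q in list(Z)[:5]:
    r=robot.spot_point(q,"wrist")[:2]
    print(q,[(round(a["confidence"],2),np.round(np.array(a["position"])*[560,420]),np.round(atz("wrist",a["position"],Z[q],cal)[:2])) for a in r])
```

```text
[450.22444636  82.00679672 395.64819866] 0.16865684091194694 [ 0.09686797 -0.2726801   0.25471854]
rocker_press [(0.89, array([371., 122.]), array([509.,  -7.]))]
plunger_top [(0.82, array([269., 148.]), array([500.,  83.]))]
start_top [(0.67, array([165., 143.]), array([518., 173.]))]
stop_top [(0.61, array([ 53., 139.]), array([534., 259.]))]
console [(0.65, array([232., 138.]), array([512., 126.]))]
```

View pics/w1.png

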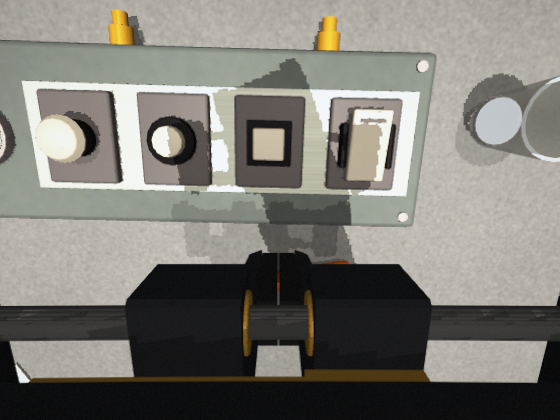

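The view shows the stop head at (62,138), start at (169,140), plunger top at (269,144) and the rocker paddle from (345,180) to (393,110). I'll check these points geometrically using the block corners.

Run:
```python
from h import *
cal=robot.get_calibration("wrist")
f=lambda u,v,z:atz("wrist",(u/560,v/420),z,cal)[:2]
B={"rock":[(331,98),(402,100),(397,188),(327,187)],"plun":[(236,96),(304,97),(302,187),(236,185)],"start":[(137,93),(210,94),(209,184),(140,183)],"stop":[(37,90),(114,93),(119,183),(52,182)]}
C={k:np.mean([f(*p,62) for p in v],0) for k,v in B.items()}
for k,v in C.items():print(k,v.round(1))
d=C["stop"]-C["rock"];yaw=-np.arctan2(d[0],d[1]);print("yaw",yaw,np.linalg.norm(d)/3)
x=np.array([np.cos(yaw),np.sin(yaw)])
m=np.mean(list(C.values()),0);y=np.array([-x[1],x[0]])
for k,n in (("rock",-135),("plun",-45),("start",45)):print(k,(m+n*y).round(1))
print("press",m-135*y+22*x)
print("obs plun",f(269,144,87),"start",f(168,140,84),"rock far edge mid",f(374,110,89))
P=m-135*y+24*x
print([np.round(v,2) for v in plan([*P,115],yaw,-1)])
```

```text
rock [486.6 -10.3]
plun [502.5  78.1]
start [518.9 166.7]
stop [533.6 252.6]
yaw -0.17689609349217664 89.02822928664675
rock [486.6 -11.1]
plun [502.5  77.4]
start [518.3 166. ]
press [508.27129044 -15.02067288]
obs plun [502.69061354  77.85580812] start [519.68265171 165.00907904] rock far edge mid [516.46025373 -14.20185635]
[array([ 8.32, 11.49,  7.45]), array([-0.05,  1.11,  0.03]), array([510.24, -15.37, 281.  ])]
```

Request:
{"fn": "move_arm", "kwargs": {
  "increments": [
    [0, [2.8, 2, 2.5], [0, 0.4, 0]],
    [0, [5.6, 4, 5], [0, 0.8, 0]],
    [0, [8.3, 7, 7.4], [0, 1.1, 0]],
    [0, [8.3, 9.5, 7.4], [0, 1.1, 0]],
    [0, [8.3, 11.5, 7.4], [0, 1.1, 0]],
    [0, [8.3, 11.5, 7.4], [0, 1.1, 0]],
    [0, [8.3, 11.5, 7.4], [0, 1.1, 0]]
  ]
}}

```text
clock: 3.55
position: [509.2, -15.8, 280.4]
tcp_rot: [-0.454, 0.543, -0.542, 0.453]
contact_force: [-0.2, -0.2, 0.6]
grip_width: 0.5
```

Run:
```python
from h import *
s=robot.observe();print(s["clock"],s["position"]-np.array([0,0,166]),s["contact_force"])
save("wrist","w2")
print([np.round(v,2) for v in plan([510.2,-15.4,82],-.177,-1)])
```

```text
3.55 [509.20710886 -15.78724175 114.43332437] [-0.19509629 -0.2372846   0.62022781]
[array([-0.01,  3.34,  0.05]), array([-0.05, -0.02,  0.02]), array([510.2, -15.4, 248. ])]
```

View pics/w2.png

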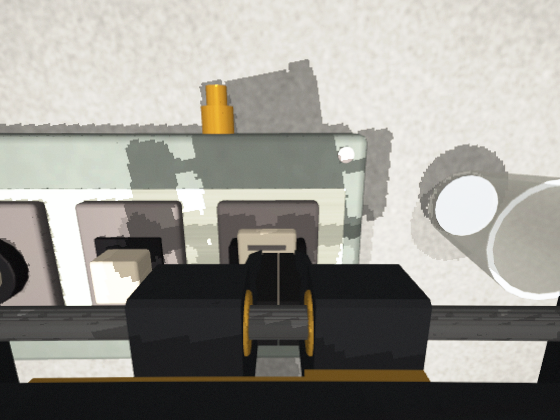

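The far edge of the paddle runs from (238,231) to (297,231), with the tip at column 278. I'll check that lateral offset before pressing.

Run:
```python
from h import *
cal=robot.get_calibration("wrist");f=lambda u,v,z:atz("wrist",(u/560,v/420),z,cal)[:2].round(1)
print("far edge",f(238,231,89),f(297,231,89),f(267.5,231,89));print("block far corners",f(218,201,62),f(318,201,62))
print("plunger far corners",f(93,250,87),f(151,250,87))
T=np.array(cal["world_to_cam"]);K=np.array(cal["intrinsics"]);s=robot.observe()
q=R.from_quat(s["tcp_rot"]);p=s["position"]+q.apply([0,166,0]);print(p,cv2.projectPoints(p[None],cv2.Rodrigues(T[:3,:3])[0],T[:3,3],K,np.array(cal["distortion"]))[0])
```

```text
far edge [524.2   4.7] [518.4 -27.8] [521.3 -11.5]
block far corners [537.8  18. ] [526.7 -44.2]
plunger far corners [527.   89.2] [521.1  56.6]
[509.79271408 -15.46822499 115.44457682] [[[278.01024528 268.41904994]]]
```

Request:
{"fn": "move_arm", "kwargs": {
  "increments": [
    [0, [-0.3, 0.7, 0.2], [0, 0, 0]],
    [0, [-0.3, 1.7, 0.2], [0, 0, 0]],
    [0, [-0.3, 2.4, 0.2], [0, 0, 0]],
    [0, [-0.3, 2.7, 0.2], [0, 0, 0]],
    [0, [-0.3, 3.0, 0.2], [0, 0, 0]],
    [0, [-0.3, 3.2, 0.2], [0, 0, 0]],
    [0, [-0.3, 3.2, 0.2], [0, 0, 0]]
  ]
}}

```text
clock: 4.18
position: [512.5, -12.7, 249.3]
tcp_rot: [0.454, -0.542, 0.543, -0.454]
contact_force: [0.3, 0.8, 0.1]
grip_width: 0.7
```

Request:
{"fn": "move_arm", "kwargs": {
  "increments": [
    [0, [0, 0.2, 0], [0, 0, 0]],
    [0, [0, 0.4, 0], [0, 0, 0]],
    [0, [0, 0.4, 0], [0, 0, 0]]
  ]
}}

```text
clock: 4.43
position: [513.2, -12.9, 245.6]
tcp_rot: [0.453, -0.541, 0.543, -0.455]
contact_force: [2.3, -0.6, 2.9]
grip_width: 0.2
```

Request:
{"fn": "move_arm", "kwargs": {
  "increments": [
    [0, [0, 0.2, 0], [0, 0, 0]],
    [0, [0, 0.3, 0], [0, 0, 0]],
    [0, [0, 0.3, 0], [0, 0, 0]]
  ]
}}

```text
clock: 4.68
position: [513.3, -13.0, 244.1]
tcp_rot: [0.452, -0.541, 0.544, -0.455]
contact_force: [-0.9, 0.0, 19.3]
grip_width: 0.1
```

Contact at tip height 78 with 19 N, which matches the on stop. I'll lift, back off towards the robot and check.

Request:
{"fn": "move_arm", "kwargs": {
  "increments": [
    [0, [0, -2, 0], [0, 0, 0]],
    [0, [0, -5, 0], [0, 0, 0]],
    [0, [-2, -8, -2], [0, 0, 0]],
    [0, [-4.5, -10, -4.5], [0, 0, 0]],
    [0, [-6, -10, -7], [0, 0, 0]],
    [0, [-6, -10, -7], [0, 0, 0]],
    [0, [-6, -10, -7], [0, 0, 0]]
  ]
}}

```text
clock: 5.27
position: [453.0, 59.5, 343.8]
tcp_rot: [0.454, -0.541, 0.542, -0.455]
contact_force: [0.8, -0.1, 1.1]
grip_width: 0.4
```

Run:
```python
from h import *
s=robot.observe();print(s["clock"],s["position"]-np.array([0,0,166]),s["contact_force"])
cal=robot.get_calibration("wrist");save("wrist","w3")
for q in list(Z)[:3]:
    r=robot.spot_point(q,"wrist")[:2]
    z=77 if q[0]=="r" else Z[q]
    print(q,[(round(a["confidence"],2),np.round(np.array(a["position"])*[560,420]),np.round(atz("wrist",a["position"],z,cal)[:2])) for a in r])
```

```text
5.2667 [453.02354147  59.53558654 177.79001268] [ 0.75208477 -0.10614231  1.07777733]
rocker_press [(0.88, array([358., 122.]), array([513., -11.])), (0.29, array([234., 161.]), array([501.,  85.]))]
plunger_top [(0.9, array([235., 161.]), array([502.,  83.]))]
start_top [(0.85, array([108., 156.]), array([521., 173.]))]
```

View pics/w3.png

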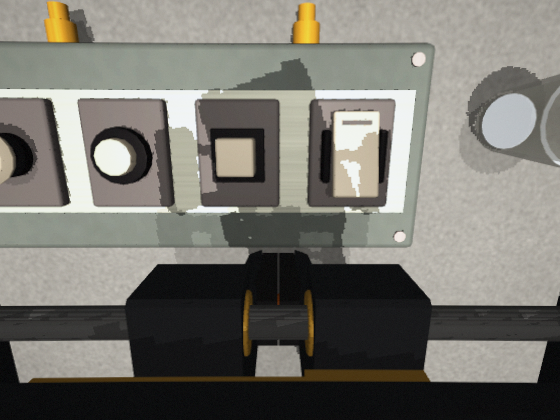

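The view now shows the rocker paddle from (334,112) to (378,196) with its far mark exposed, the plunger top at (235,158) and start at (114,156). I'll test the rocker's state by projecting both tilts into the picture.

Run:
```python
from h import *
cal=robot.get_calibration("wrist");T=np.array(cal["world_to_cam"]);K=np.array(cal["intrinsics"])
pr=lambda p:cv2.projectPoints(np.array(p,float),cv2.Rodrigues(T[:3,:3])[0],T[:3,3],K,np.array(cal["distortion"]))[0][:,0].round(0)
yaw=-.177;x=np.array([np.cos(yaw),np.sin(yaw),0]);y=np.array([-x[1],x[0],0]);h=np.array([488.5,-9,78])
for n,t in(("off",.22),("mid",0),("on",-.22)):
    u=x*np.cos(t)+[0,0,np.sin(t)];w=-x*np.sin(t)+np.array([0,0,np.cos(t)])
    print(n,[pr([h+a*32*u+b*17*y+4*w for a,b in((1,1),(1,-1),(-1,-1),(-1,1))]).tolist()])
f=lambda u,v,z:atz("wrist",(u/560,v/420),z,cal)[:2].round(1)
print("plunger",f(235,158,86),"start",f(113,157,84), "start collar",f(122,156,74))
s=robot.observe()
P=f(235,158,86)
print([np.round(v,2) for v in plan([*P,110],yaw,-1)])
```

```text
off [[[339.0, 116.0], [388.0, 116.0], [375.0, 200.0], [332.0, 200.0]]]
mid [[[337.0, 114.0], [385.0, 114.0], [378.0, 202.0], [333.0, 202.0]]]
on [[[336.0, 114.0], [382.0, 114.0], [381.0, 202.0], [335.0, 202.0]]]
plunger [506.   79.8] start [522.3 167.4] start collar [521.8 165.6]
[array([-3.11,  6.75,  4.58]), array([-0.28, -0.16,  0.03]), array([506. ,  79.8, 276. ])]
```

The edge widths and columns match "on" (both edges about 45 px wide at the same columns). Now the plunger.

Request:
{"fn": "move_arm", "kwargs": {
  "increments": [
    [0, [-1, 1.5, 2], [0, 0, 0]],
    [0, [-2, 3.5, 4], [0, 0, 0]],
    [0, [-3, 5.5, 4.5], [0, 0, 0]],
    [0, [-3, 7.5, 4.5], [0, 0, 0]],
    [0, [-3, 8.5, 4.5], [0, 0, 0]],
    [0, [-3, 9.2, 4.5], [0, 0, 0]],
    [0, [-3, 9.5, 4.5], [0, 0, 0]],
    [0, [-3, 9.7, 4.5], [0, 0, 0]],
    [0, [-3, 9.7, 4.5], [0, 0, 0]]
  ]
}}

```text
clock: 6.22
position: [505.0, 78.2, 246.9]
tcp_rot: [0.452, -0.541, 0.545, -0.454]
contact_force: [-0.7, 0.8, -0.1]
grip_width: 0.4
```

Request:
{"fn": "move_arm", "kwargs": {
  "increments": [
    [0, [0, 0.2, 0], [0, 0, 0]],
    [0, [0, 0.4, 0], [0, 0, 0]],
    [0, [0, 0.5, 0], [0, 0, 0]],
    [0, [0, 0.5, 0], [0, 0, 0]]
  ]
}}

```text
clock: 6.55
position: [505.3, 78.3, 242.4]
tcp_rot: [0.452, -0.541, 0.545, -0.454]
contact_force: [-1.7, 0.1, 4.9]
grip_width: 0.1
```

Request:
{"fn": "move_arm", "kwargs": {
  "increments": [
    [0, [0, 0.2, 0], [0, 0, 0]],
    [0, [0, 0.3, 0], [0, 0, 0]],
    [0, [0, 0.3, 0], [0, 0, 0]]
  ]
}}

```text
clock: 6.8
position: [505.2, 78.2, 242.0]
tcp_rot: [0.451, -0.541, 0.545, -0.455]
contact_force: [-4.9, -0.1, 26.9]
grip_width: 0.3
```

The hard stop came at tip height 76 (expected 76). I'll lift and shift 90 mm along the row to above the start button.

Request:
{"fn": "move_arm", "kwargs": {
  "increments": [
    [0, [0, -2, 0], [0, 0, 0]],
    [0, [0, -5, 0], [0, 0, 0]],
    [0, [-3, -6, -2], [0, 0, 0]],
    [0, [-6, -6.5, -4], [0, 0, 0]],
    [0, [-8.8, -6.5, -4.5], [0, 0, 0]],
    [0, [-8.8, -6.5, -4.5], [0, 0, 0]],
    [0, [-8.8, -6.5, -4.5], [0, 0, 0]]
  ]
}}

```text
clock: 7.38
position: [476.1, 174.9, 306.8]
tcp_rot: [0.452, -0.54, 0.544, -0.456]
contact_force: [-0.6, -0.6, -0.4]
grip_width: 0.6
```

Run:
```python
from h import *
s=robot.observe();print(s["clock"],s["position"],s["contact_force"])
cal=robot.get_calibration("wrist");save("wrist","w4")
for q,z in(("plunger_top",76),("start_top",84),("rocker_press",77)):
    r=robot.spot_point(q,"wrist")[:1]
    print(q,[(round(a["confidence"],2),np.round(np.array(a["position"])*[560,420]),np.round(atz("wrist",a["position"],z,cal)[:2])) for a in r])
print([np.round(v,2) for v in plan([521,167,80],-.177,-1)])
```

```text
7.3833 [476.10298701 174.900692   306.79708899] [-0.5803438  -0.6224732  -0.39623683]
plunger_top [(0.69, array([411., 170.]), array([502.,  83.]))]
start_top [(0.89, array([267., 169.]), array([520., 175.]))]
rocker_press []
[array([-0.39,  6.08,  4.4 ]), array([-0.45, -0.37,  0.06]), array([521., 167., 246.])]
```

View pics/w4.png

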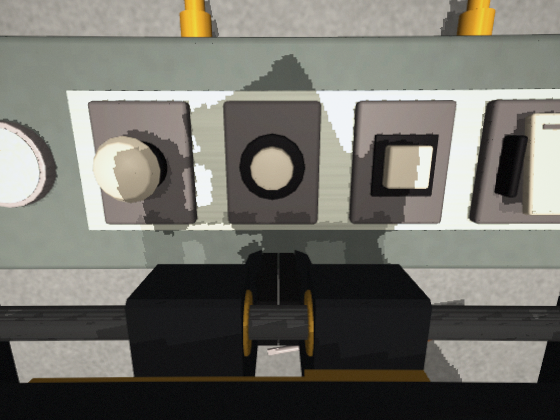

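Start top is at (272,168). The plunger top is at (409,166) and sits low in its collar; the stop head at (127,168) is well clear.

Run:
```python
from h import *
cal=robot.get_calibration("wrist");f=lambda u,v,z:atz("wrist",(u/560,v/420),z,cal)[:2].round(1)
P=f(272,168.5,84);print(P,f(272,166,74),"plunger w if 76/88:",f(386,166,76),f(434,166,76),f(386,166,88),f(434,166,88))
print([np.round(v,2) for v in plan([*P,80],-.177,-1)])
```

```text
[519.9 166.8] [520.4 166.9] plunger w if 76/88: [507.1  94.2] [501.4  63.8] [509.1  97.9] [503.8  69.2]
[array([-0.35,  6.08,  4.3 ]), array([-0.45, -0.37,  0.06]), array([519.9, 166.8, 246. ])]
```

Request:
{"fn": "move_arm", "kwargs": {
  "increments": [
    [0, [-0.2, 0.5, 2], [0, 0, 0]],
    [0, [-0.35, 1.5, 4], [0, 0, 0]],
    [0, [-0.35, 3, 4.3], [0, 0, 0]],
    [0, [-0.35, 4.5, 4.3], [0, 0, 0]],
    [0, [-0.35, 5.3, 4.3], [0, 0, 0]],
    [0, [-0.35, 5.8, 4.3], [0, 0, 0]],
    [0, [-0.35, 6.1, 4.3], [0, 0, 0]],
    [0, [-0.35, 6.2, 4.3], [0, 0, 0]],
    [0, [-0.35, 6.2, 4.3], [0, 0, 0]]
  ]
}}

```text
clock: 8.33
position: [519.7, 165.8, 245.3]
tcp_rot: [0.451, -0.541, 0.546, -0.453]
contact_force: [-1.2, -3.6, 4.3]
grip_width: -0.1
```

Request:
{"fn": "move_arm", "kwargs": {
  "increments": [
    [0, [0, 0.2, 0], [0, 0, 0]],
    [0, [0, 0.3, 0], [0, 0, 0]],
    [0, [0, 0.3, 0], [0, 0, 0]]
  ]
}}

```text
clock: 8.58
position: [519.7, 165.8, 244.3]
tcp_rot: [0.45, -0.541, 0.547, -0.453]
contact_force: [-3.8, -1.8, 17.1]
grip_width: 0.4
```

17 N, against the spring's 5 N maximum, at tip height 78: the button is fully in. Releasing.

Request:
{"fn": "move_arm", "kwargs": {
  "increments": [
    [0, [0, -1, 0], [0, 0, 0]],
    [0, [0, -3, 0], [0, 0, 0]],
    [0, [0, -6, 0], [0, 0, 0]],
    [0, [3, -9, -3], [0, 0, 0]],
    [0, [6, -12, -6], [0, 0, 0]],
    [0, [9, -15, -7], [0, 0, 0]],
    [0, [9, -15, -7], [0, 0, 0]],
    [0, [9, -15, -7], [0, 0, 0]],
    [0, [9, -15, -7], [0, 0, 0]]
  ]
}}

```text
clock: 9.33
position: [433.4, 90.9, 395.0]
tcp_rot: [0.449, -0.541, 0.547, -0.455]
contact_force: [1.2, 0.1, 0.3]
grip_width: 0.6
```

Run:
```python
from h import *
s=robot.observe();print(s["clock"],s["position"],s["contact_force"])
im=save("wrist","w5")
cal=robot.get_calibration("wrist");T=np.array(cal["world_to_cam"]);K=np.array(cal["intrinsics"])
pr=lambda p:cv2.projectPoints(np.array(p,float),cv2.Rodrigues(T[:3,:3])[0],T[:3,3],K,np.array(cal["distortion"]))[0][:,0].round(0).tolist()
yaw=-.177;x=np.array([np.cos(yaw),np.sin(yaw),0]);y=np.array([-x[1],x[0],0])
for z in(88,76):print("plunger",z,pr([np.array([504.5,78.5,z])+a*14*x+b*14*y for a,b in((1,1),(1,-1),(-1,-1),(-1,1))]))
h=np.array([488.5,-9,78])
for n,t in(("off",.22),("mid",0),("on",-.22)):
    u=x*np.cos(t)+[0,0,np.sin(t)];w=-x*np.sin(t)+np.array([0,0,np.cos(t)])
    print(n,pr([h+a*32*u+b*17*y+4*w for a,b in((1,1),(1,-1),(-1,-1),(-1,1))]))
save("top","t5")
for q in("jar","tape","cup","driver"):
    print(q,[(round(a["confidence"],2),np.round(np.array(a["position"])*[560,420]).tolist()) for a in robot.spot_point(q,"top")[:1]])
```

```text
9.3333 [433.37924628  90.91608713 394.98528479] [1.17535481 0.05635186 0.27186195]
plunger 88 [[262.0, 107.0], [295.0, 107.0], [295.0, 141.0], [262.0, 141.0]]
plunger 76 [[262.0, 108.0], [294.0, 108.0], [294.0, 141.0], [263.0, 141.0]]
off [[365.0, 86.0], [407.0, 85.0], [394.0, 161.0], [357.0, 161.0]]
mid [[363.0, 85.0], [404.0, 84.0], [397.0, 161.0], [359.0, 162.0]]
on [[361.0, 86.0], [401.0, 85.0], [400.0, 160.0], [361.0, 160.0]]
jar [(0.85, [133.0, 239.0])]
tape [(0.78, [247.0, 176.0])]
cup [(0.78, [381.0, 257.0])]
driver []
```

View pics/w5.png

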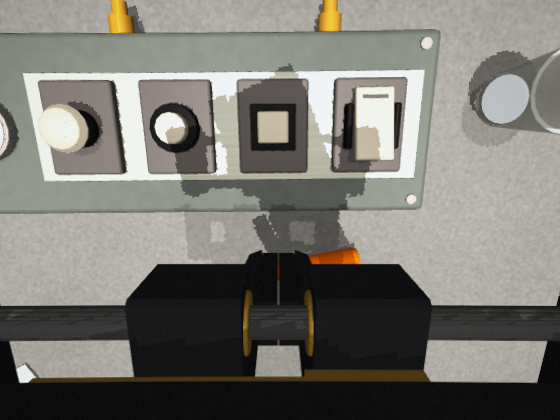

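The last view shows the paddle edges at columns 356–395 (far) and 356–394 (near). That is the "on" shape. The plunger is low in its collar at (273,127), the start button is out at (172,127), and nothing is touched.

```bash
python3 -c "
from workcell import robot
print(robot.finish_job())"
```

```text
the job is handed in; nothing more can be done
None
```

I switched the rocker on, pushed the vent plunger down and then pressed and released the start button, in that order and with closed fingers. The job was handed in at about 9.7 s.

| Control | Fingertip height at the stop | Force | Check |
|---|---|---|---|
| Rocker | 78 mm | 19 N | In the last wrist picture the paddle matches the projected "on" tilt |
| Plunger | 76.0 mm (expected 76) | 27 N | Sits low in its collar in the later pictures |
| Start button | 78.3 mm (expected 78) | 17 N (spring gives at most 5 N) | Let go; the last picture shows it standing out |

- **Robot:** it ended well clear of the console, with no contact force beyond noise. The stop button was never approached.
- **Loose items:** in the last top picture the network still put the jar, tape and cup within about 5 px of where they began. It did not find the screwdriver there. Part of its handle shows in the last wrist picture, and the fingers stayed at least 145 mm above the bench whenever they were on the robot's side of the console.
- **Weaker or disagreeing checks:**
  - The pictures alone could not tell the plunger's height, so its full travel rests on the contact height and force.
  - The network's start and plunger points lay 5–8 mm further to +y than my own readings. I used mine.
  - My first estimate of where to press the rocker was about 6 mm off sideways, and I corrected it from close up before pressing.

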